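# Shunt the terminal block into the test bay and start the test

## Robot

A 6-joint arm with a two-finger parallel gripper is mounted at the origin on the work surface. World frame = base frame: x ahead of the robot, y to its left, z up, the work surface at z = 0. Lengths are in m, angles in rad, forces in N, time in s.
With the tool pointing down it reaches from about 0.25 to 0.725 m from the base axis. Payload 4 kg.
Tool frame: the origin (TCP) lies where the fingers leave the gripper's body, on its centre line; the fingertips stand 73 mm ahead of it and the grasp point (between the pads) lies 54 mm ahead of it (bot.tip_reach is the z of the fingertips in the tool frame, in m); z points along the fingers, x is the direction in which the jaws open and shut, and the axes are right-handed (so a half turn about z gives the same grasp; the last joint's range is limited). The gripper opens to 85 mm and grips with 20 to 120 N. Pads are 22 mm wide; open, the fingers measure 114 mm over their backs; the gripper's body (76 mm by 85 mm) begins 54 mm behind the grasp point. The pads swing forward as they close: fully open they stand 13 mm farther back than shut.
Start: joints at [1.233, 0.241, 0.005, 1.335, 0, 1.571], TCP at [0.166, 0.472, 0.304] pointing down, gripper open.
Joint ranges: [-2.72, 2.72], [-1.05, 1.87], [-1.09, 1.28], [-1.99, 2.15], [-1.42, 1.44], [-3.14, 3.14]. Speed limits (rad/s): [2.79, 2.79, 3.14, 3.14, 3.14, 3.14].

## Interface

Orientations are given as a unit quaternion [x, y, z, w].
In Python, from workcell import bot, vision, job_done gives the robot as it stands.
- The arm moves only by the tool drive_tool, never from a script. Its argument "steps" is one flat list of numbers, 7 for each row, row after row: the shift along the tool's x, y, z in m, then the turn, a rotation vector about the tool's x, y, z in degrees, then the closure, from -1 (fully open) to 1 (shut). A call has 1 to 8 rows; each row shifts and turns the commanded pose from where the row before left it, along the tool's axes as they then stand; what a row does not reach is not made up. A row lasts 1/12 s, in which the tool goes at most 41.7 mm and 7.16 degrees, less where a joint would pass 70% of its speed; a pose out of reach is approached as far as the arm can. A call is refused whole if a number of a shift passes 0.0417 or a number of a turn 7.16, either way. A call with a gripper value outside its range is refused whole. The fingers move at their own pace and stop on an object; the grip force is fixed at half the most. Time passes only in rows, so rows that do not move let the fingers close. It gives the time, the measured TCP pose, the force and the opening at its end, in the units of the state.
- bot.get_obs(): the state, without advancing time (a new reading comes with each control period).
- vision.camera(name): name is "scene" or "side" or "wrist"; returns (picture, depth): 400x640x3 uint8, red, green, blue; 400x640 float32, m along the optical axis (not along the pixel's ray), 0 where there is no reading.
- vision.camera_model(name): a dict with "mtx" (3x3 intrinsics, pixels), "D" ([k1, k2, p1, p2, k3] as OpenCV has them; the pictures are not rectified), "rvec" (rotation vector, rad) and "tvec" (3), from world to camera coordinates, as OpenCV has them. Camera axes: x right, y down, z forward; pixel columns grow to the right and rows downward; lengths in m; the calibration is good to about 2 mm. A picture is of the moment at which its call begins: read the wrist's pose just before it. camera_model takes no time and is no camera call; for the wrist camera it gives the pose at the moment of the call.
- job_done(): hands the job in, once; it reports no verdict.
The state is a dict: "clock": time; "joint_pos": joint angles; "joint_vel": joint speeds; "tau": joint torques, N m; "eef_pos": TCP position; "tool_rot": TCP orientation; "ft_force": force on the tool from outside, world axes, zero at the start; "ft_torque": the same for the moment, N m; "grip_width": finger opening in m.
Only numpy, scipy, OpenCV 4.12 (cv2) and the standard library are available. Lean on these libraries where they do the work, as an engineer would, in place of code of your own. Each camera call takes 0.05 s, during which the arm holds its last target.

## Task

Slide the carriers about in the sorting tray, flat on its floor and never lifted, until the carrier with the terminal block lies fully in the test bay, the far-left corner cell beside the black contact head. Then slide the guard tab on the start box fully back off the button and press the button all the way down, and let go. Leave the tab open, the terminal block in its bay, the other carriers flat in the tray and the loose things around undisturbed.

Things in the scene. Friction and masses are not known exactly. Their poses are not given: they have to be found in the camera images.
- tray: Fixed aluminium tray, 172 (x) x 252 (y) mm outside; floor 6 mm thick, walls 6 mm thick, 22 mm high. Origin: centre of underside; +x away from the robot, +y left, yaw up to 15 deg. No partitions; 2 rows x 3 columns of 80 mm cells, centres at x = -40 (near), +40 (far), y = -80, 0, 80 mm. At the start 3 carriers fill the far row, one lies anywhere along the near row, perhaps between cells.
- test_bay (a point): Centre of the test bay on the tray floor: the far-left corner cell (tray x = +40, y = +80 mm). Marked by the contact head, a fixed black block 60 (x) x 26 (y) x 44 mm high with three brass studs, outside the tray's left wall beside this cell. Axes as the tray's.
- carrier_terminal: Carrier: grey plate 74 x 74 x 14 mm, corners chamfered 4 mm, 0.15 to 0.42 kg, about 3 mm play each side in a cell; origin: centre of its underside, axes parallel to the tray's (z up). Fixed on its middle as the grip: the terminal block, a tin-plated bar 60 (y) x 22 (x) x 36 mm high, four screws on top, top 50 mm above the origin. It never starts in the test bay.
- carrier_hex: Carrier: grey plate 74 x 74 x 14 mm, corners chamfered 4 mm, 0.15 to 0.42 kg, about 3 mm play each side in a cell; origin: centre of its underside, axes parallel to the tray's (z up). Fixed on its middle as the grip: an upright steel hex spacer, 26 mm across flats (two flats face +-x), 44 mm high, top 58 mm above the origin.
- carrier_enclosure: Carrier: grey plate 74 x 74 x 14 mm, corners chamfered 4 mm, 0.15 to 0.42 kg, about 3 mm play each side in a cell; origin: centre of its underside, axes parallel to the tray's (z up). Fixed on its middle as the grip: a black plastic enclosure half, open-topped shell 42 (x) x 58 (y) x 34 mm high, walls 4 mm, top 48 mm above the origin.
- carrier_copper: Carrier: grey plate 74 x 74 x 14 mm, corners chamfered 4 mm, 0.15 to 0.42 kg, about 3 mm play each side in a cell; origin: centre of its underside, axes parallel to the tray's (z up). Fixed on its middle as the grip: a flat copper-clad blank 66 x 66 x 3 mm under a round steel thumb nut 28 mm in diameter, 36 mm high, top 53 mm above the origin.
- start_box: Fixed grey start box left of the tray, 170 (x) x 90 (y) x 24 mm; origin: centre of underside, +x roughly away from the robot (yaw up to 29 deg). Two aluminium guide rails on top along x (inner faces y = +-37, outer +-44 mm, tops 49 mm above the bench). The button is at box x = -45, y = 0 (near end).
- guard_tab (a joint): Slide of the steel guard tab along the box's +x (away from the robot), m: 0 = covers the button, stop at 0.065 = fully back. Starts at 0 to 0.012, stays where left, 1.5 N friction. Plate 60 (x) x 88 (y) mm, 50 to 54 mm above the bench, with an upright grip fin 34 (x) x 12 (y) x 30 mm high on its middle.
- tab_grip (a point): Top centre of the guard tab's grip fin, 84 mm above the bench; moves with the tab. Axes as the start box's.
- start_button (a joint): Push button travel, m: 0 = up, 0.006 = fully down; springs back. 5 N presses it fully.
- start_button_top (a point): Centre of the top of the round white button cap, 34 mm in diameter, 46 mm above the bench when up; pressed straight down. The tab plate covers it at first. It stands in a black collar 50 mm in diameter whose top is 36 mm above the bench.
- screwdriver: Bystander: screwdriver 190 mm long lying along its x near the tray's robot side. Leave alone.
- hex_rod: Bystander: loose steel hex spacer rod 130 mm long (its x), 16 mm thick, lying behind the tray. Leave alone.
- spare_blank: Bystander: loose copper-clad blank 100 x 70 x 4 mm lying right of the tray. Leave alone.
- flux_jar: Bystander: closed jar, 56 mm in diameter, 75 mm high, standing behind the tray's left end. Leave alone.
- solder_reel: Bystander: grey reel, 64 mm in diameter, 48 mm high, standing behind the tray's right end. Leave alone.
- vise: Fixed cast iron bench vise on the right side of the bench, about 110 x 230 mm, 140 mm high; origin at the centre of its base.
There are look-alikes about, which are no part of the job. What is shaped like the carrier_hex but red is not meant.

How it is judged:
On the way, in this order (a step that is already met when the one before it is completed fails the run):
1. the terminal block's carrier lies in the test bay (x of carrier_terminal in the frame of test_bay between -0.008 and 0.008 m and y of carrier_terminal in the frame of test_bay between -0.008 and 0.008 m), for 0.2 s.
2. the guard tab is slid back off the button (value of joint guard_tab above 0.055 m), for 0.2 s.
3. the button is pressed all the way down (value of joint start_button above 0.0048 m), for 0.02 s.
At the end, for the whole second after the job is handed in: The terminal block's carrier is within 8 mm of the test bay's centre along both tray axes, the guard tab is at least 55 mm open, the button is up again, and all four carriers lie flat on the tray floor at rest (all of step 1 and value of joint guard_tab above 0.055 m and value of joint start_button below 0.002 m and z of carrier_terminal in the frame of tray between 0.003 and 0.01 m and linear speed of each of carrier_terminal, carrier_hex, carrier_enclosure, carrier_copper below 0.01 m/s and z of carrier_hex in the frame of tray between 0.003 and 0.01 m and z of carrier_enclosure in the frame of tray between 0.003 and 0.01 m and z of carrier_copper in the frame of tray between 0.003 and 0.01 m); the robot touches nothing.
It fails at once if a carrier is lifted off the tray floor by more than 12 mm (z of any of carrier_terminal, carrier_hex, carrier_enclosure, carrier_copper in the frame of tray above 0.018 m).
It fails at once if a loose bystander (screwdriver, hex rod, spare blank, jar or reel) is moved by more than 25 mm (distance of any of screwdriver, hex_rod, spare_blank, flux_jar, solder_reel from where it was at the start of the episode above 0.025 m).
It also fails if it takes over 72 s, if anything falls off the work surface, if the arm or the gripper's body presses on something with over 40 N, if the wrist force passes 120 N, or if a joint passes its speed limit or range.

## Working session

There is one attempt and no reset: what is moved stays moved. The work goes in short steps, Python scripts to look and compute and a tool call to move; the robot and the scene stay as the last step left them, time stands still between calls to the robot, and variables do not carry over. Pictures are saved under pics/ and viewed, and the job is handed in when it is done.

Besides the shell and the picture viewer there is one more tool, called after ">>>" as name(argument=value, ...), one argument or row to a line, values as JSON. drive_tool: Moves the arm, as the interface text tells. Its arguments: {"type":"object","properties":{"steps":{"type":"array"}},"required":["steps"]}

```bash
mkdir -p pics; ls; python3 - <<'E'
from workcell import bot, vision
import cv2,pickle
print(bot.get_obs())
for n in ("scene","side","wrist"):
    m=vision.camera_model(n)
    p,d=vision.camera(n)
    pickle.dump((p,d,m),open(f"pics/{n}0.pkl","wb"))
    cv2.imwrite(f"pics/{n}0.png",p[:,:,::-1])
    print(n,m)
E
```

```text
pics
{'clock': 0.0, 'joint_pos': array([1.23302686e+00, 2.41430210e-01, 3.71119958e-03, 1.33515103e+00,
       2.76056709e-06, 1.57078983e+00]), 'joint_vel': array([-1.37990305e-04,  1.48799370e-03,  1.53880518e-03,  3.80143471e-05,
       -9.51280976e-04, -1.42079283e-03]), 'tau': array([ 1.79400405e-05, -3.72318399e+01,  2.52406847e+01,  1.72386761e-02,
        1.65464928e-05, -1.58124404e-06]), 'eef_pos': array([0.16553581, 0.47130616, 0.30299919]), 'tool_rot': array([ 8.15897007e-01,  5.78196332e-01, -8.46771970e-04,  5.98376292e-04]), 'ft_force': array([ 0.96671154, -0.28426162, -0.14776799]), 'ft_torque': array([-0.03353259, -0.02967463,  0.06810558]), 'grip_width': 0.08573395367807736}
scene {'mtx': array([[389.24572595,   0.        , 318.74697538],
       [  0.        , 389.24572595, 197.50670648],
       [  0.        ,   0.        ,   1.        ]]), 'D': array([-0.02849023,  0.        ,  0.        ,  0.        ,  0.        ]), 'rvec': array([ 2.14406552,  1.34350005, -0.44958011]), 'tvec': array([-0.08280666, -0.38082149,  1.59972639])}
side {'mtx': array([[461.39532884,   0.        , 316.66253954],
       [  0.        , 461.39532884, 202.13021658],
       [  0.        ,   0.        ,   1.        ]]), 'D': array([-0.02356862,  0.        ,  0.        ,  0.        ,  0.        ]), 'rvec': array([-0.04214282,  2.95420381, -1.06545655]), 'tvec': array([0.5295995 , 0.18827229, 1.21381136])}
wrist {'mtx': array([[288.43264537,   0.        , 323.25095835],
       [  0.        , 288.43264537, 197.49568446],
       [  0.        ,   0.        ,   1.        ]]), 'D': array([-0.03117554,  0.        ,  0.        ,  0.        ,  0.        ]), 'rvec': array([-2.35679854, -1.66897956, -0.24889113]), 'tvec': array([-0.49879472, -0.03764289,  0.37870552])}
```

View pics/scene0.png

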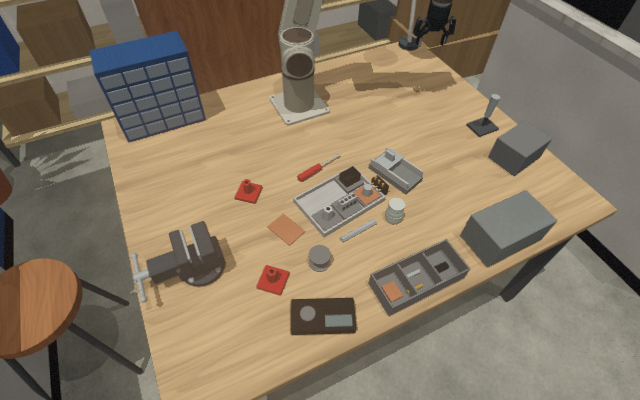

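View pics/side0.png

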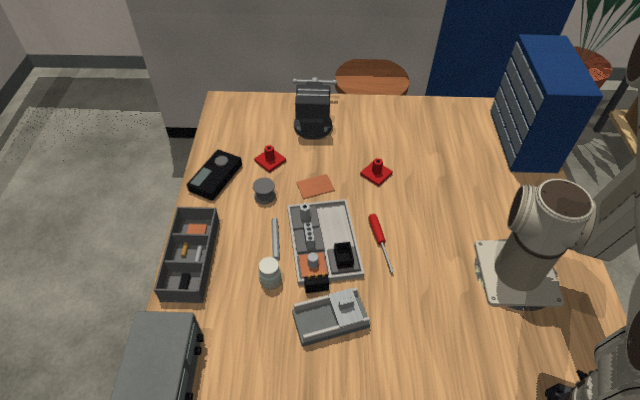

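View pics/wrist0.png

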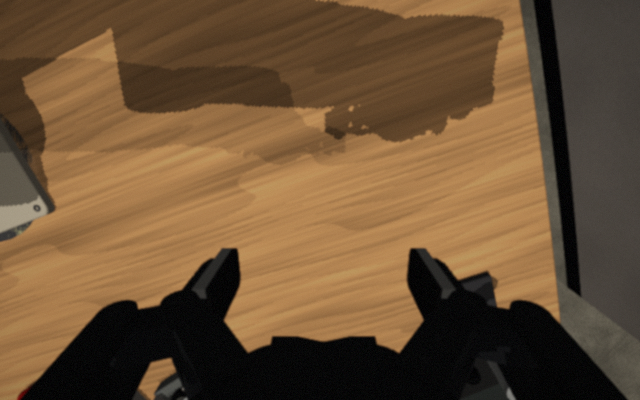

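```bash
python3 - <<'E'
import pickle,cv2
p,d,m=pickle.load(open("pics/scene0.pkl","rb"))
c=p[130:260,280:440]; cv2.imwrite("pics/sc_crop.png",cv2.resize(c,(800,650),interpolation=cv2.INTER_CUBIC)[:600,:,::-1])
p,d,m=pickle.load(open("pics/side0.pkl","rb"))
c=p[190:350,260:420]; cv2.imwrite("pics/si_crop.png",cv2.resize(c,(600,600),interpolation=cv2.INTER_CUBIC)[:,:,::-1])
E
```

```text
(no output)
```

View pics/sc_crop.png

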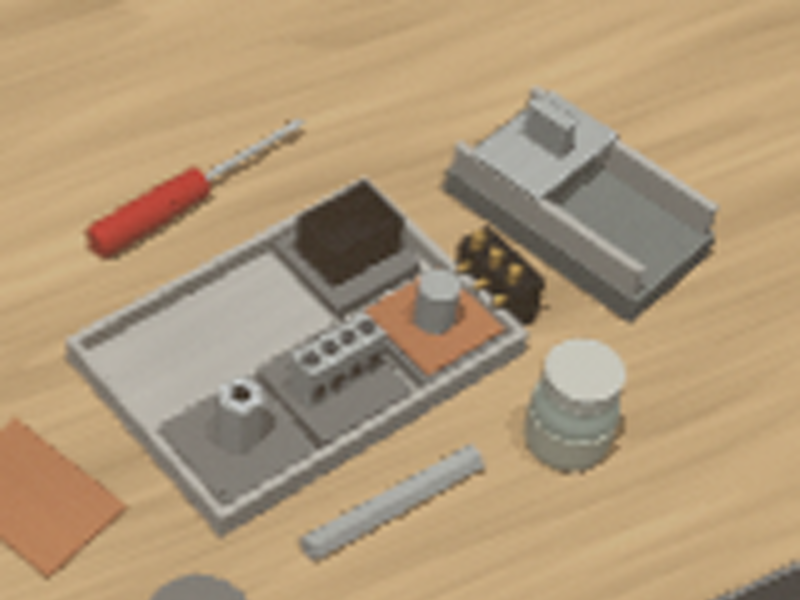

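View pics/si_crop.png

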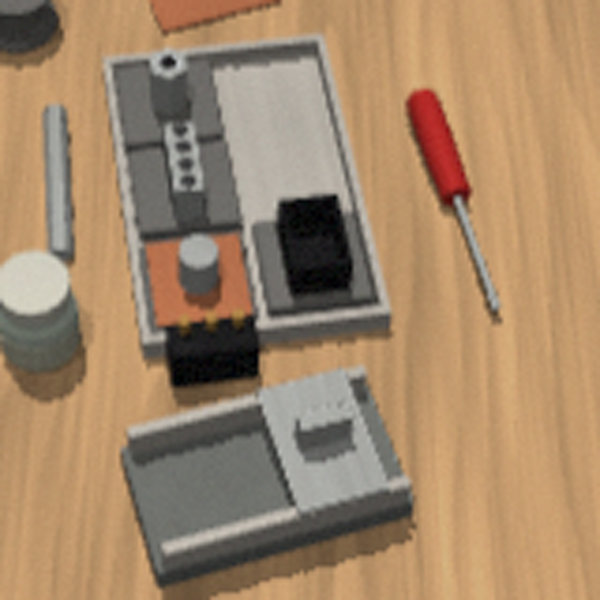

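```bash
cat > h.py <<'E'
import numpy as np,cv2
def ray(m,px):
    R=cv2.Rodrigues(m['rvec'])[0]
    u=cv2.undistortPoints(np.array([[px]],float),m['mtx'],m['D'])[0,0]
    return -R.T@m['tvec'], R.T@np.array([u[0],u[1],1.])
def onz(m,px,z):
    o,r=ray(m,px); return (o+r*(z-o[2])/r[2])[:2]
def proj(m,P):
    return cv2.projectPoints(np.array(P,float).reshape(-1,3),m['rvec'],m['tvec'],m['mtx'],m['D'])[0][:,0]
E
python3 - <<'E'
import pickle
from h import *
from scipy.optimize import least_squares
S=pickle.load(open("pics/scene0.pkl","rb"));D=pickle.load(open("pics/side0.pkl","rb"))
sc=lambda u,v:((u+.5)/5-.5+280,(v+.5)/5-.5+130)
si=lambda u,v:((u+.5)/3.75-.5+260,(v+.5)/3.75-.5+190)
cs=dict(nl=(367,182),nr=(70,345),fr=(222,522),fl=(525,337))
cd=dict(nl=(387,314),nr=(322,40),fr=(106,60),fl=(143,345))
loc=dict(nl=(-.086,.126),nr=(-.086,-.126),fr=(.086,-.126),fl=(.086,.126))
for k in cs: print(k,onz(S[2],sc(*cs[k]),.022),onz(D[2],si(*cd[k]),.022))
def res(p,use=(0,1)):
    c,s=np.cos(p[2]),np.sin(p[2]);out=[]
    for k in cs:
        x,y=loc[k];w=(p[0]+c*x-s*y,p[1]+s*x+c*y,.022)
        if 0 in use: out+=list(proj(S[2],w)[0]-sc(*cs[k]))
        if 1 in use: out+=list(proj(D[2],w)[0]-si(*cd[k]))
    return np.array(out)
for u in ((0,),(1,),(0,1)):
    r=least_squares(res,[.5,0,.1],args=(u,)); print(u,r.x,np.round(r.fun,1))
# grips
for n,a,b,z in (("copper nut",(440,283),(197,248),.059),("hex",(241,393),(169,62),.064),("term",(336,347),(183,155),.056),("encl",(350,226),(311,222),.054)):
    print(n,onz(S[2],sc(*a),z),onz(D[2],si(*b),z))
E
```

```text
nl [0.41226265 0.02312969] [0.41073382 0.02501796]
nr [ 0.45559721 -0.22294772] [ 0.4516721  -0.21835315]
fr [ 0.62080194 -0.19492621] [ 0.61746441 -0.19286843]
fl [0.57802354 0.04923296] [0.57650244 0.05423088]
(0,) [ 0.51626212 -0.08616865  0.17041481] [-0.2 -0.4 -0.9 -0.4 -0.   0.5  1.1  0. ]
(1,) [ 0.51410368 -0.08353315  0.16529537] [ 0.9  0.6  0.6 -0.9 -0.7 -0.2 -0.7  0.2]
(0, 1) [ 0.51472521 -0.08463209  0.16750952] [ 0.1 -0.8  0.7  0.1 -0.7 -1.   0.2 -1.3  0.1 -0.1 -1.  -0.5  1.3 -0.4
 -0.8 -0.1]
copper nut [0.53896632 0.00265139] [ 5.41825962e-01 -4.71360442e-04]
hex [ 0.56578222 -0.15548527] [ 0.56732432 -0.15833264]
term [ 0.55415817 -0.08205722] [ 0.5542328  -0.08021595]
encl [ 0.46711147 -0.02362145] [ 0.46395223 -0.02743509]
```

```bash
cat > plan.py <<'E'
import sys,numpy as np
from scipy.spatial.transform import Rotation as Ro
from workcell import bot
def plan(pos,yaw,vmax=.035,wmax=7.0,grip=-1):
    o=bot.get_obs(); p=np.array(o['eef_pos']); R=Ro.from_quat(o['tool_rot'])
    T=Ro.from_matrix(np.array([[np.cos(yaw),np.sin(yaw),0],[np.sin(yaw),-np.cos(yaw),0],[0,0,-1]]))
    rv=(R.inv()*T).as_rotvec(degrees=True); d=np.array(pos)-p
    n=int(max(np.ceil(np.linalg.norm(d)/vmax),np.ceil(np.linalg.norm(rv)/wmax),1))
    print('n',n,'cur',p.round(4),'yaw',np.degrees(np.arctan2(*R.as_matrix()[1::-1,0])).round(2),'width',round(o['grip_width'],4),'t',o['clock'],'F',np.round(o['ft_force'],1))
    for i in range(n):
        Ri=R*Ro.from_rotvec(rv*i/n,degrees=True)
        s=Ri.inv().apply(d/n)
        print(', '.join(f'{v:g}' for v in list(s.round(4))+list((rv/n).round(2))+[grip]),',')
if __name__=='__main__':
    a=[float(v) for v in sys.argv[1:]]
    plan(a[:3],np.radians(a[3]),*( [a[4]] if len(a)>4 else []),**({'grip':a[5]} if len(a)>5 else {}))
E
python3 - <<'E'
from workcell import *
from h import *
from scipy.spatial.transform import Rotation as Ro
o=bot.get_obs();m=vision.camera_model('wrist')
R=cv2.Rodrigues(m['rvec'])[0];c=-R.T@m['tvec'];T=Ro.from_quat(o['tool_rot'])
print(T.inv().apply(c-o['eef_pos']),T.inv().apply(R[2]),T.inv().apply(R[0]))
E
python3 plan.py .44 -.07 .30 9.6
```

```text
[-0.00049654 -0.07460845 -0.06953253] [7.14941120e-04 2.93073061e-01 9.56089781e-01] [ 9.99999238e-01  7.53077806e-04 -9.78618756e-04]
n 18 cur [0.1656 0.4714 0.3032] yaw 70.64 width 0.0857 t 0.15 F [-0.4  0.2 -1.1]
-0.0233, 0.0244, 0.0002, 0, 0, 3.39, -1 ,
-0.0218, 0.0257, 0.0002, 0, 0, 3.39, -1 ,
-0.0203, 0.0269, 0.0002, 0, 0, 3.39, -1 ,
-0.0187, 0.0281, 0.0002, 0, 0, 3.39, -1 ,
-0.017, 0.0291, 0.0002, 0, 0, 3.39, -1 ,
-0.0152, 0.0301, 0.0002, 0, 0, 3.39, -1 ,
-0.0134, 0.0309, 0.0002, 0, 0, 3.39, -1 ,
-0.0115, 0.0317, 0.0002, 0, 0, 3.39, -1 ,
-0.0097, 0.0323, 0.0002, 0, 0, 3.39, -1 ,
-0.0077, 0.0328, 0.0002, 0, 0, 3.39, -1 ,
-0.0058, 0.0332, 0.0002, 0, 0, 3.39, -1 ,
-0.0038, 0.0335, 0.0002, 0, 0, 3.39, -1 ,
-0.0018, 0.0337, 0.0002, 0, 0, 3.39, -1 ,
0.0002, 0.0337, 0.0002, 0, 0, 3.39, -1 ,
0.0022, 0.0336, 0.0002, 0, 0, 3.39, -1 ,
0.0042, 0.0335, 0.0002, 0, 0, 3.39, -1 ,
0.0061, 0.0332, 0.0002, 0, 0, 3.39, -1 ,
0.0081, 0.0327, 0.0002, 0, 0, 3.39, -1 ,
```

>>> drive_tool(
  steps=[-0.023,0.0245,0,0,0,3.4,-1,-0.022,0.026,0,0,0,3.4,-1,-0.02,0.027,0,0,0,3.4,-1,-0.0185,0.028,0,0,0,3.4,-1,-0.017,0.029,0,0,0,3.4,-1,-0.015,0.03,0,0,0,3.4,-1,-0.0135,0.031,0,0,0,3.4,-1,-0.0115,0.0315,0,0,0,3.4,-1],
)

```text
clock: 0.82
eef_pos: [0.2881, 0.2302, 0.3038]
tool_rot: [0.929, 0.369, -0.0, 0.0]
ft_force: [1.4, 0.8, -0.4]
grip_width: 0.0857
```

>>> drive_tool(
  steps=[-0.009,0.032,0,0,0,3.4,-1,-0.007,0.033,0,0,0,3.4,-1,-0.005,0.033,0,0,0,3.4,-1,-0.003,0.033,0,0,0,3.4,-1,0,0.0335,0,0,0,3.4,-1,0.003,0.0335,0,0,0,3.4,-1,0.005,0.0335,0,0,0,3.4,-1,0.008,0.0335,0,0,0,3.4,-1],
)

```text
clock: 1.48
eef_pos: [0.4216, -0.0033, 0.3038]
tool_rot: [0.99, 0.14, -0.0, -0.0]
ft_force: [0.3, 1.0, -0.2]
grip_width: 0.0852
```

```bash
python3 plan.py .47 -.055 .30 9.6
```

```text
n 3 cur [ 0.4216 -0.0033  0.3038] yaw 16.06 width 0.0852 t 1.4833 F [ 0.3  1.  -0.2]
0.0107, 0.021, 0.0013, -0, 0, 2.15, -1 ,
0.0115, 0.0206, 0.0013, -0, 0, 2.15, -1 ,
0.0123, 0.0202, 0.0013, -0, 0, 2.15, -1 ,
```

>>> drive_tool(
  steps=[0.011,0.021,0.001,0,0,2.1,-1,0.012,0.02,0.001,0,0,2.1,-1,0.012,0.02,0.001,0,0,2.1,-1,0,0,0,0,0,0,-1],
)

```text
clock: 1.82
eef_pos: [0.4724, -0.0548, 0.3001]
tool_rot: [0.996, 0.084, 0.0, 0.001]
ft_force: [0.1, -1.2, 0.2]
grip_width: 0.0852
```

```bash
python3 - <<'E'
from workcell import bot, vision
import cv2,pickle
print(bot.get_obs()['eef_pos'])
m=vision.camera_model('wrist');p,d=vision.camera('wrist')
pickle.dump((p,d,m),open("pics/w1.pkl","wb"))
cv2.imwrite("pics/w1.png",cv2.resize(p,(800,500),interpolation=cv2.INTER_CUBIC)[:,:,::-1])
E
```

```text
[ 0.47243894 -0.05476067  0.30005244]
```

View pics/w1.png

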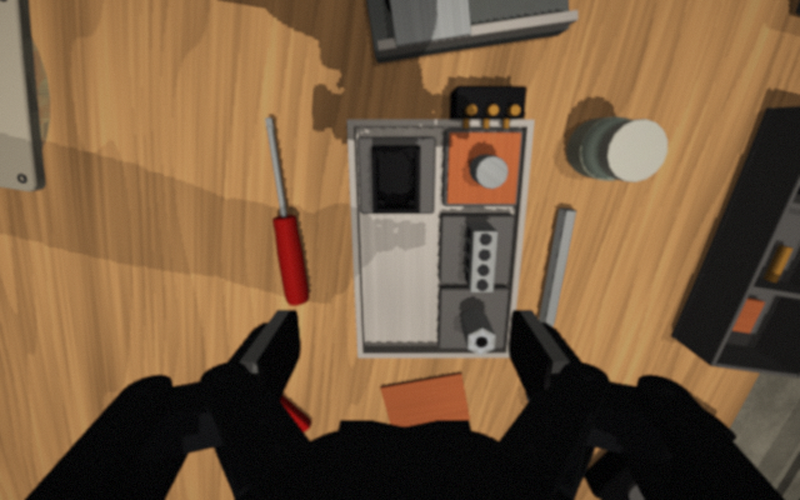

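```bash
python3 - <<'E'
import pickle
from h import *
from scipy.optimize import least_squares
p,d,m=pickle.load(open("pics/w1.pkl","rb"))
q=lambda u,v:((u+.5)/1.25-.5,(v+.5)/1.25-.5)
C=dict(nl=(348,121),fl=(534,120),fr=(512,357),nr=(359,356))
loc=dict(nl=(-.086,.126),nr=(-.086,-.126),fr=(.086,-.126),fl=(.086,.126))
def res(P):
    c,s=np.cos(P[2]),np.sin(P[2]);out=[]
    for k in C:
        x,y=loc[k];out+=list(proj(m,(P[0]+c*x-s*y,P[1]+s*x+c*y,.022))[0]-q(*C[k]))
    return np.array(out)
r=least_squares(res,[.515,-.085,.168]);print(r.x,r.fun.round(1))
P=(r.x+np.array([.5147,-.0846,.1675]))/2;print(P)
c,s=np.cos(P[2]),np.sin(P[2])
for n,a,z in (("encl",(397,177),.054),("nut",(491,172),.059),("term",(484,260),.056),("hex",(482,342),.064)):
    w=onz(m,q(*a),z);e=w-P[:2];print(n,w,'tray',c*e[0]+s*e[1],-s*e[0]+c*e[1])
E
```

```text
[ 0.51260343 -0.08489806  0.17243885] [-0.7 -1.   0.9 -0.5  0.1  0.5 -0.3  2. ]
[ 0.51365172 -0.08474903  0.16996943]
encl [ 0.45956991 -0.01559484] tray -0.04160489707340577 0.07730572982561762
nut [0.53759097 0.00256593] tray 0.03836380405028857 0.08200736864564127
term [ 0.5508072  -0.07644285] tray 0.038025079043575175 0.0019015581860120047
hex [ 0.56620833 -0.15625982] tray 0.03970306082016993 -0.07937038591776585
```

```bash
python3 plan.py .4600 -.0160 .105 9.74 .035 -0.3
```

```text
n 6 cur [ 0.471  -0.0535  0.3001] yaw 9.8 width 0.086 t 1.8667 F [-0.3  1.1  0.7]
-0.0007, -0.0065, 0.0325, -0, 0.01, 0.01, -0.3 ,
-0.0007, -0.0065, 0.0325, -0, 0.01, 0.01, -0.3 ,
-0.0007, -0.0065, 0.0325, -0, 0.01, 0.01, -0.3 ,
-0.0007, -0.0065, 0.0325, -0, 0.01, 0.01, -0.3 ,
-0.0007, -0.0065, 0.0325, -0, 0.01, 0.01, -0.3 ,
-0.0007, -0.0065, 0.0325, -0, 0.01, 0.01, -0.3 ,
```

>>> drive_tool(
  steps=[-0.001,-0.0065,0.032,0,0,0,-0.3,-0.001,-0.0065,0.032,0,0,0,-0.3,-0.001,-0.0065,0.032,0,0,0,-0.3,-0.001,-0.0065,0.032,0,0,0,-0.3,0,-0.0065,0.025,0,0,0,-0.3,0,-0.0065,0,0,0,0,-0.3,0,0,0,0,0,0,-0.3],
)

```text
clock: 2.45
eef_pos: [0.4577, -0.013, 0.1472]
tool_rot: [0.996, 0.088, -0.002, -0.001]
ft_force: [0.5, -0.8, -0.1]
grip_width: 0.0557
```

```bash
cat > snap.py <<'E'
import sys,pickle,cv2
from workcell import bot, vision
n=sys.argv[1]; cam=sys.argv[2] if len(sys.argv)>2 else 'wrist'
m=vision.camera_model(cam);p,d=vision.camera(cam)
pickle.dump((p,d,m),open(f"pics/{n}.pkl","wb"))
cv2.imwrite(f"pics/{n}.png",cv2.resize(p,(800,500),interpolation=cv2.INTER_CUBIC)[:,:,::-1])
E
python3 snap.py w2; python3 plan.py .4600 -.0160 .099 9.74 .035 -0.3
```

```text
n 2 cur [ 0.4594 -0.0136  0.1487] yaw 10.06 width 0.0552 t 2.5 F [ 0.9 -0.3  1. ]
0.0001, 0.0012, 0.0248, -0, 0.01, 0.16, -0.3 ,
0.0001, 0.0012, 0.0248, -0, 0.01, 0.16, -0.3 ,
```

View pics/w2.png

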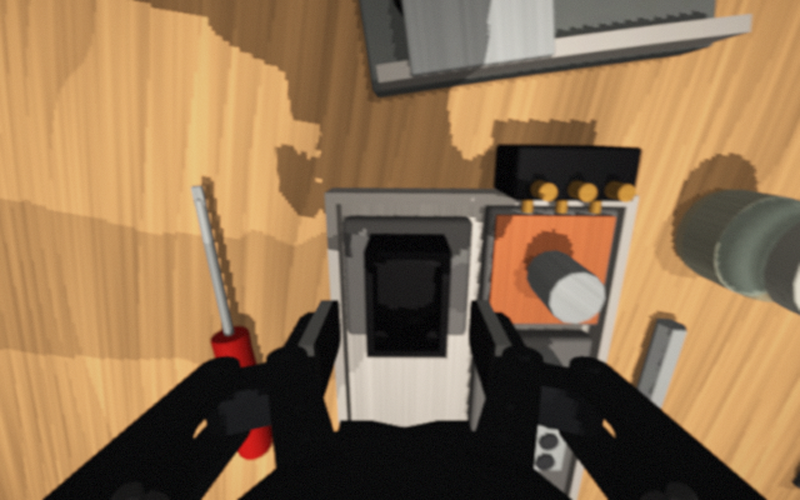

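>>> drive_tool(
  steps=[0,0.001,0.025,0,0,0,-0.3,0,0.001,0.024,0,0,-0.2,-0.3,0,0,0,0,0,0,0.5,0,0,0,0,0,0,0.5,0,0,0,0,0,0,0.5,0,0,0,0,0,0,0.5],
)

```text
clock: 3.0
eef_pos: [0.4613, -0.0165, 0.1007]
tool_rot: [0.996, 0.088, 0.002, 0.0]
ft_force: [-0.6, -0.7, -1.9]
grip_width: 0.041
```

>>> drive_tool(
  steps=[0,0.008,0,0,0,0,0.6,0,0.014,0,0,0,0,0.6,0,0.016,0,0,0,0,0.6,0,0.016,0,0,0,0,0.6,0,0.016,0,0,0,0,0.6,0,0.016,0,0,0,0,0.6,0,0.012,0,0,0,0,0.6,0,0,0,0,0,0,0.6],
)

```text
clock: 3.67
eef_pos: [0.4783, -0.1154, 0.0997]
tool_rot: [0.996, 0.087, 0.001, 0.001]
ft_force: [0.4, 1.0, -2.4]
grip_width: 0.0411
```

```bash
python3 - <<'E'
from workcell import bot
o=bot.get_obs()
import numpy as np
P=[.5137,-.0847,.170];c,s=np.cos(P[2]),np.sin(P[2]);e=o['eef_pos'][:2]-np.array(P[:2]);print(c*e[0]+s*e[1],-s*e[0]+c*e[1],o['ft_force'],o['grip_width'])
E
```

```text
-0.040078766093985564 -0.024304388582350962 [ 0.43390971  1.01434193 -2.36332771] 0.04106935699084764
```

>>> drive_tool(
  steps=[0,0,0,0,0,0,-0.3,0,0,0,0,0,0,-0.3,0,0,-0.02,0,0,0,-0.3,0,0,-0.035,0,0,0,-0.3,0.02,-0.02,-0.005,0,0,0,-0.3,0.02,-0.03,0,0,0,0,-0.3,0.02,-0.03,0,0,0,0,-0.3,0.018,-0.025,0,0,0,0,-0.3],
)

```text
clock: 4.33
eef_pos: [0.5361, 0.0068, 0.1599]
tool_rot: [0.996, 0.089, 0.001, -0.0]
ft_force: [0.4, 0.5, 0.3]
grip_width: 0.0556
```

>>> drive_tool(
  steps=[0,0,0,0,0,0,-0.3],
)

```text
clock: 4.42
eef_pos: [0.5378, 0.0097, 0.1598]
tool_rot: [0.996, 0.092, 0.002, -0.001]
ft_force: [1.0, -1.0, 0.7]
grip_width: 0.0555
```

```bash
python3 snap.py w3; python3 plan.py .5390 .0020 .103 9.74 .03 -0.3
```

```text
n 2 cur [0.5364 0.0075 0.1593] yaw 10.49 width 0.0557 t 4.4667 F [-0.9 -0.7 -0.5]
0.0007, 0.003, 0.0282, -0.01, -0.05, 0.38, -0.3 ,
0.0008, 0.003, 0.0282, -0.01, -0.05, 0.38, -0.3 ,
```

View pics/w3.png

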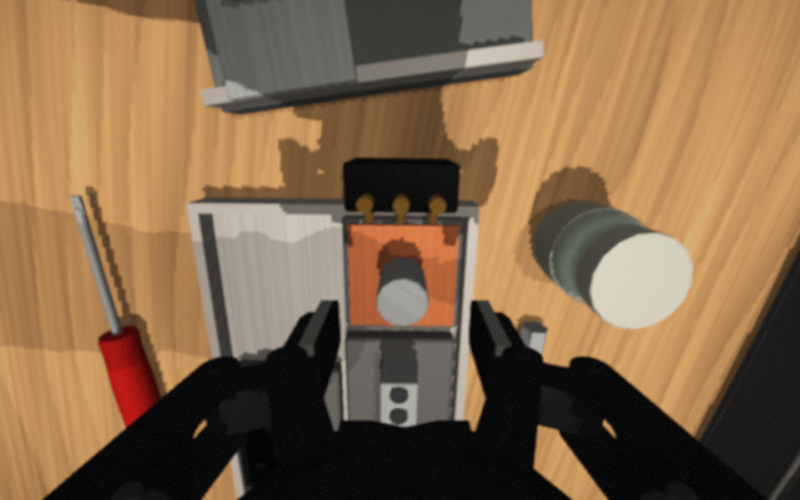

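```bash
python3 - <<'E'
import pickle
from h import *
m=pickle.load(open("pics/w3.pkl","rb"))[2]
print(onz(m,(403.5/1.25-.5,301.5/1.25-.5),.059))
E
```

```text
[0.53883973 0.00287816]
```

>>> drive_tool(
  steps=[0.001,0.0025,0.028,0,0,0.2,-0.3,0,0.0025,0.028,0,0,0.2,-0.3,0,0,0,0,0,0,0.6,0,0,0,0,0,0,0.6,0,0,0,0,0,0,0.6,0,0,0,0,0,0,0.6,0,0,0,0,0,0,0.6],
)

```text
clock: 5.05
eef_pos: [0.538, -0.0007, 0.1043]
tool_rot: [0.996, 0.085, 0.001, 0.0]
ft_force: [-0.5, -0.2, -2.0]
grip_width: 0.0263
```

>>> drive_tool(
  steps=[-0.006,0,0,0,0,0,0.8,-0.012,0,0,0,0,0,0.8,-0.014,0,0,0,0,0,0.8,-0.014,0,0,0,0,0,0.8,-0.014,0,0,0,0,0,0.8,-0.012,0,0,0,0,0,0.8,-0.007,0,0,0,0,0,0.8,0,0,0,0,0,0,0.8],
)

```text
clock: 5.72
eef_pos: [0.4577, -0.0141, 0.1032]
tool_rot: [0.996, 0.085, -0.001, -0.0]
ft_force: [0.2, -0.5, -1.5]
grip_width: 0.0262
```

```bash
cat > tr.py <<'E'
from workcell import bot
o=bot.get_obs()
import numpy as np
P=[.5137,-.0847,.170];c,s=np.cos(P[2]),np.sin(P[2]);e=o['eef_pos'][:2]-np.array(P[:2]);print(c*e[0]+s*e[1],-s*e[0]+c*e[1],o['eef_pos'],o['ft_force'],o['grip_width'])
E
python3 tr.py; python3 snap.py s4 scene
```

```text
-0.04328545188699286 0.07906418450140475 [ 0.45766225 -0.01409868  0.10318228] [ 0.2146126  -0.46727107 -1.46304202] 0.026198018472019843
```

>>> drive_tool(
  steps=[0,0,0,0,0,0,-0.3,0,0,0,0,0,0,-0.3,0,0,-0.025,0,0,0,-0.3,0,0,-0.03,0,0,0,-0.3,0.025,0.024,-0.002,0,0,0,-0.3,0.028,0.027,0,0,0,0,-0.3,0.028,0.027,0,0,0,0,-0.3,0,0,0,0,0,0,-0.3],
)

```text
clock: 6.43
eef_pos: [0.5595, -0.0806, 0.1605]
tool_rot: [0.997, 0.083, 0.004, 0.002]
ft_force: [1.2, 0.2, -0.1]
grip_width: 0.0557
```

```bash
python3 snap.py w5; python3 plan.py .5525 -.078 .103 9.74 .03 -0.3;python3 tr.py
```

```text
n 2 cur [ 0.5562 -0.079   0.1598] yaw 9.61 width 0.055 t 6.4833 F [-1.   0.6 -0.5]
-0.0019, -0.0008, 0.0284, 0.04, -0.1, -0.07, -0.3 ,
-0.0018, -0.0008, 0.0284, 0.04, -0.1, -0.07, -0.3 ,
0.0428975951868801 -0.0015355073014128393 [ 0.556239   -0.07895586  0.15979494] [-1.01095089  0.60905604 -0.51102307] 0.055034198984405674
```

View pics/w5.png

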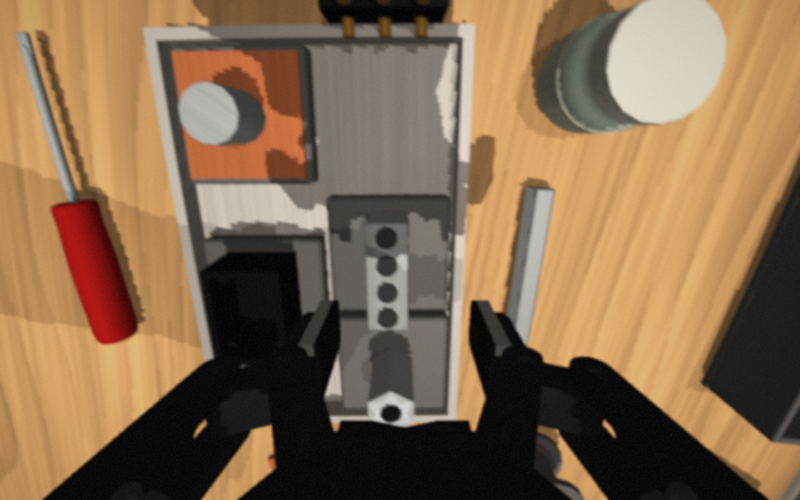

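```bash
python3 - <<'E'
import pickle
from h import *
m=pickle.load(open("pics/w5.pkl","rb"))[2]
print(onz(m,(387.5/1.25-.5,277.5/1.25-.5),.056))
E
```

```text
[ 0.55075798 -0.07752291]
```

>>> drive_tool(
  steps=[-0.003,-0.001,0.028,0,0,0,-0.3,-0.0025,-0.001,0.028,0,0,0,-0.3,0,0,0,0,0,0,0.6,0,0,0,0,0,0,0.6,0,0,0,0,0,0,0.6,0,0,0,0,0,0,0.8,0,0,0,0,0,0,0.9],
)

```text
clock: 7.07
eef_pos: [0.5475, -0.076, 0.1053]
tool_rot: [0.996, 0.085, 0.001, 0.0]
ft_force: [-0.5, -0.1, -2.6]
grip_width: 0.0213
```

```bash
python3 tr.py
```

```text
0.034822376623316886 0.0028902321259396766 [ 0.54753143 -0.0759601   0.10534963] [-0.53710102 -0.14216604 -2.60406037] 0.021299495574170945
```

>>> drive_tool(
  steps=[0.002,-0.007,0,0,0,0,0.9,0.001,-0.012,0,0,0,0,0.9,0,-0.014,0,0,0,0,0.9,0,-0.014,0,0,0,0,0.9,0,-0.014,0,0,0,0,0.9,0,-0.012,0,0,0,0,0.9,0,-0.005,0,0,0,0,0.9,0,0,0,0,0,0,0.9],
)

```text
clock: 7.73
eef_pos: [0.5368, 0.0036, 0.1049]
tool_rot: [0.996, 0.086, 0.001, -0.001]
ft_force: [-0.2, 3.8, 6.1]
grip_width: 0.021
```

```bash
python3 tr.py
```

```text
0.03772156927873546 0.08311187517937864 [0.53681674 0.00359562 0.10487536] [-0.16887801  3.81350387  6.13816267] 0.02096483513085505
```

>>> drive_tool(
  steps=[0,0,0,0,0,0,-0.3,0,0,0,0,0,0,-0.3,0,0,-0.025,0,0,0,-0.3,0,0,-0.035,0,0,0,-0.3,0,0,-0.03,0,0,0,-0.3,-0.02,0,-0.03,0,0,0,-0.3,-0.02,0,-0.03,0,0,0,-0.3,0,0,0,0,0,0,-0.3],
)

```text
clock: 8.4
eef_pos: [0.4967, -0.0062, 0.2594]
tool_rot: [0.996, 0.084, 0.003, 0.0]
ft_force: [0.7, -0.7, -0.5]
grip_width: 0.0555
```

```bash
python3 snap.py w6; python3 tr.py
```

```text
-0.0027961932084840293 0.08033024456032602 [ 0.49735366 -0.0060008   0.25705337] [ 1.1455953  -0.31357316 -1.29654351] 0.055774802442244
```

View pics/w6.png

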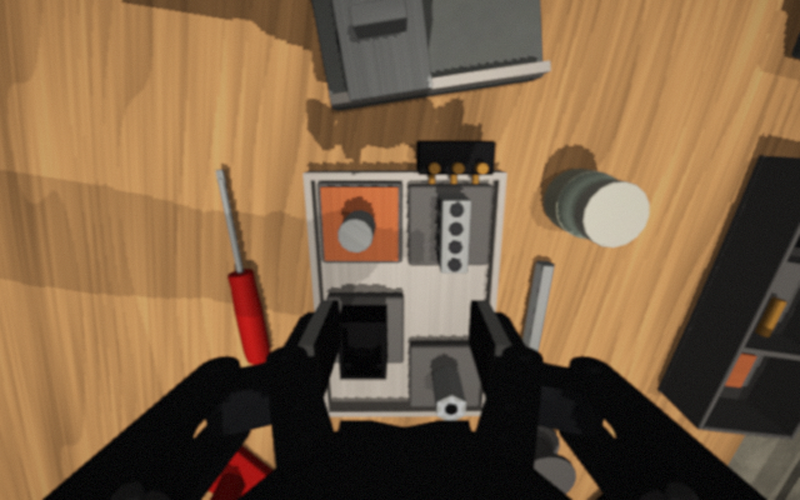

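```bash
python3 - <<'E'
import pickle,cv2
from h import *
p,d,m=pickle.load(open("pics/w6.pkl","rb"))
q=lambda u,v:((u+.5)/1.25-.5,(v+.5)/1.25-.5)
A=onz(m,q(305,173),.022);B=onz(m,q(507,172),.022);print(A,B,B-A,np.linalg.norm(B-A))
P=[.5137,-.0847,.170];c,s=np.cos(P[2]),np.sin(P[2])
for w in (A,B,onz(m,q(455.5,238),.056),onz(m,q(449,225),.020),onz(m,q(355,236),.059)):
  e=w-np.array(P[:2]);print(c*e[0]+s*e[1],-s*e[0]+c*e[1])
cv2.imwrite("pics/w6c.png",cv2.resize(p[125:225,230:420],(798,420),interpolation=cv2.INTER_CUBIC)[:,:,::-1])
E
```

```text
[0.40853344 0.02483715] [0.57577992 0.05391262] [0.16724649 0.02907547] 0.1697550308989168
-0.08511881107447072 0.12575047531710837
0.08463583557640633 0.126111662149753
0.038169411233499644 0.07812874399831626
0.03750023436975723 0.07994378430030057
-0.04037508453519425 0.0808936131532134
```

View pics/w6c.png

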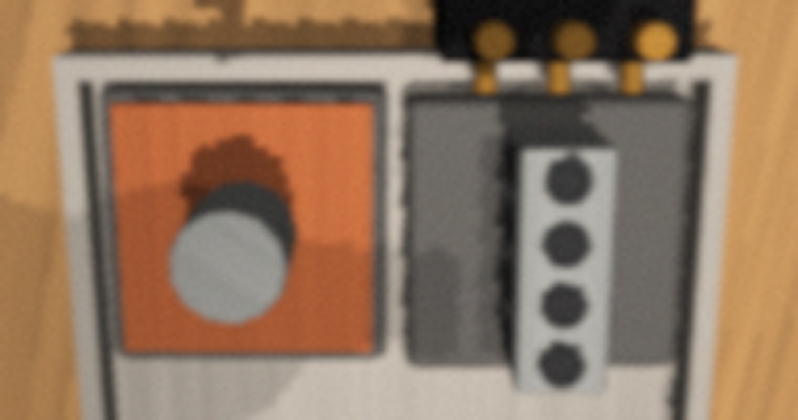

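>>> drive_tool(
  steps=[-0.007,-0.024,-0.007,0,0,0,0.2,-0.007,-0.034,-0.007,0,0,0,0.5,-0.007,-0.034,-0.007,0,0,0,1,-0.007,-0.034,-0.007,0,0,0,1,-0.007,-0.034,-0.007,0,0,0,1,0,-0.02,0,0,0,0,1,0,0,0,0,0,0,1,0,0,0,0,0,0,1],
)

```text
clock: 9.12
eef_pos: [0.4318, 0.1667, 0.2875]
tool_rot: [0.996, 0.086, -0.001, 0.0]
ft_force: [-0.9, -0.4, -0.1]
grip_width: 0.0
```

```bash
python3 snap.py w7; python3 tr.py
```

```text
-0.0382256551521737 0.2608429473862337 [0.43189535 0.16591573 0.28754777] [-0.33621644  0.29014223  0.22383672] -0.0003000748992864942
```

View pics/w7.png

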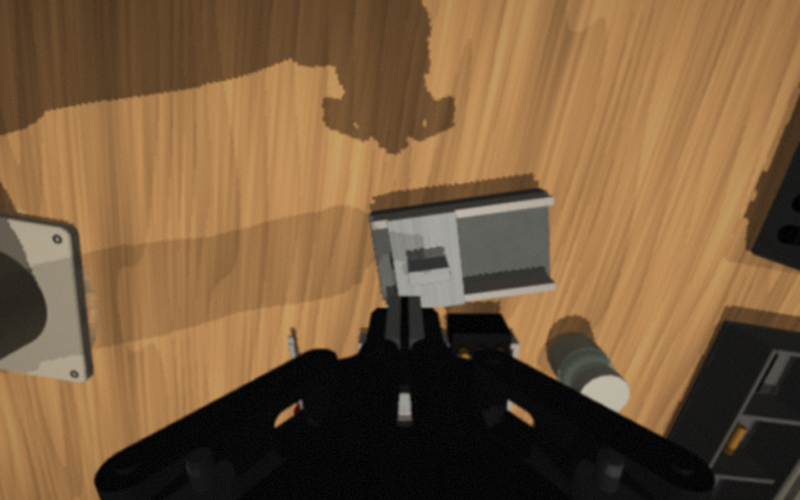

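```bash
python3 - <<'E'
import pickle,cv2
p,d,m=pickle.load(open("pics/w7.pkl","rb"))
cv2.imwrite("pics/w7c.png",cv2.resize(p[145:255,290:450],(800,550),interpolation=cv2.INTER_CUBIC)[:,:,::-1])
E
```

```text
(no output)
```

View pics/w7c.png

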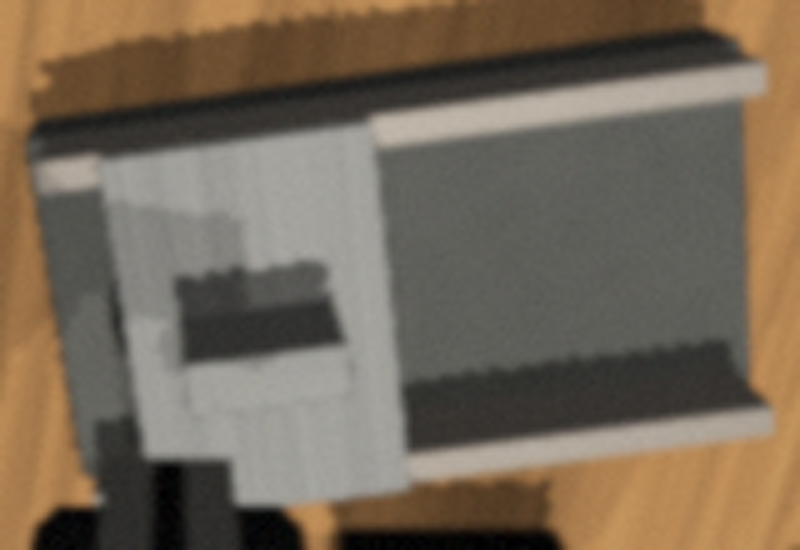

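```bash
python3 - <<'E'
import pickle
from h import *
p,d,m=pickle.load(open("pics/w7.pkl","rb"))
q=lambda u,v:((u+.5)/5-.5+290,(v+.5)/5-.5+145)
A=onz(m,q(767,62),.049);B=onz(m,q(37,163),.049);C=onz(m,q(773,435),.049)
print(A,B,C,np.linalg.norm(A-B),np.linalg.norm(A-C),np.degrees(np.arctan2(*(A-B)[::-1])),np.degrees(np.arctan2(*(A-C)[::-1]))-90)
c=(B+C)/2;print('centre',c)
F=[onz(m,q(*a),.084) for a in ((186,366),(346,345),(351,392),(194,415))];print(F,'fin',np.mean(F,0))
print(np.degrees(np.arctan2(*(F[1]-F[0])[::-1])),np.degrees(np.arctan2(*(F[2]-F[3])[::-1])))
Pl=[onz(m,q(*a),.054) for a in ((370,122),(411,487),(102,157))];print('plate',(Pl[1]+Pl[2])/2,np.degrees(np.arctan2(*(Pl[0]-Pl[2])[::-1])))
yaw=np.arctan2(*(A-B)[::-1]);ex=np.array([np.cos(yaw),np.sin(yaw)]);ey=np.array([-ex[1],ex[0]])
f=np.mean(F,0)
for n,v in (('fin',f),('plate',(Pl[1]+Pl[2])/2)): print(n,ex@(v-c),ey@(v-c))
print('button',c-.045*ex)
E
```

```text
[0.55375616 0.21381663] [0.40232054 0.16479169] [0.58049064 0.1300225 ] 0.1591734628493413 0.08795560877730996 17.938560162343286 17.695261323003336
centre [0.49140559 0.14740709]
[array([0.44003528, 0.13685399]), array([0.47101407, 0.14683023]), array([0.47412392, 0.13703095]), array([0.44351632, 0.12657588])] fin [0.4571724  0.13682276]
17.850350794167692 18.85935128941311
plate [0.45745917 0.13734229] 17.46330780022253
fin -0.035828971889055775 0.00047391814712499495
plate -0.03539612835491959 0.0008798685391233494
button [0.44859316 0.13354723]
```

```bash
python3 - <<'E'
import pickle
from h import *
p,d,m=pickle.load(open("pics/w7.pkl","rb"))
q=lambda u,v:((u+.5)/5-.5+290,(v+.5)/5-.5+145)
c=np.array([.4914,.1474]);y=np.radians(17.9);ex=np.array([np.cos(y),np.sin(y)]);ey=np.array([-ex[1],ex[0]])
for a in ((748,380),(744,110),(62,330),(50,250),(32,130),(735,42)):
    e=onz(m,q(*a),.024)-c;print(a,ex@e,ey@e)
E
```

```text
(748, 380) 0.08316791323667767 -0.040567292284665164
(744, 110) 0.08383469397522343 0.028009721610408
(62, 330) -0.08352228123638518 -0.003649103624980127
(50, 250) -0.08307549356851422 0.01693177043270478
(32, 130) -0.08244272489393632 0.04653964419671146
(735, 42) 0.0821880117735922 0.04435917382934292
```

```bash
python3 plan.py .4150 .1228 .136 17.9 .03 1
```

```text
n 6 cur [0.4319 0.1659 0.2875] yaw 9.78 width -0.0003 t 9.1667 F [-0.3  0.3  0.2]
-0.0039, 0.0066, 0.0253, 0.01, 0.02, -1.35, 1 ,
-0.0041, 0.0065, 0.0253, 0.01, 0.02, -1.35, 1 ,
-0.0043, 0.0064, 0.0253, 0.01, 0.02, -1.35, 1 ,
-0.0044, 0.0063, 0.0253, 0.01, 0.02, -1.35, 1 ,
-0.0046, 0.0062, 0.0253, 0.01, 0.02, -1.35, 1 ,
-0.0047, 0.0061, 0.0253, 0.01, 0.02, -1.35, 1 ,
```

Move laterally first, then down.

>>> drive_tool(
  steps=[-0.008,0.013,0.015,0,0,-2.7,1,-0.009,0.0125,0.02,0,0,-2.7,1,-0.009,0.0125,0.02,0,0,-2.7,1,0,0,0.032,0,0,0,1,0,0,0.032,0,0,0,1,0,0,0.032,0,0,0,1,0,0,0,0,0,0,1],
)

```text
clock: 9.75
eef_pos: [0.4108, 0.1205, 0.1322]
tool_rot: [0.988, 0.154, -0.006, 0.001]
ft_force: [-1.6, 0.1, -0.0]
grip_width: -0.0002
```

```bash
cat > bx.py <<'E'
from workcell import bot
import numpy as np
o=bot.get_obs()
c=np.array([.4914,.1474]);y=np.radians(17.9);ex=np.array([np.cos(y),np.sin(y)]);ey=np.array([-ex[1],ex[0]])
e=o['eef_pos'][:2]-c;print('box',ex@e,ey@e,o['eef_pos'],o['ft_force'],o['clock'])
E
python3 bx.py; python3 snap.py w8
```

```text
box -0.08498079510902364 -0.0007838046311381816 [0.41077366 0.12053473 0.1322497 ] [-1.55050067  0.10470025 -0.0026969 ] 9.75
```

View pics/w8.png

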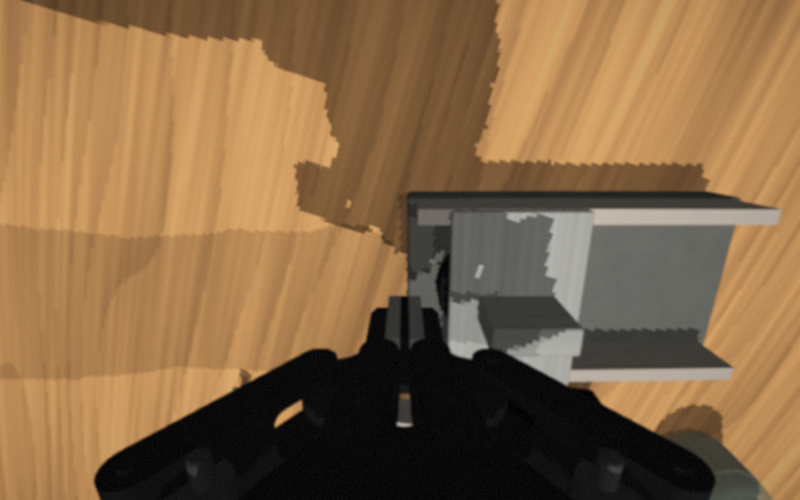

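>>> drive_tool(
  steps=[0.01,0,-0.001,0,0,0,1,0.01,0,-0.001,0,0,0,1,0.01,0,0,0,0,0,1,0.01,0,0,0,0,0,1,0.01,0,0,0,0,0,1,0.008,0,0,0,0,0,1,0.006,0,0,0,0,0,1,0,0,0,0,0,0,1],
)

```text
clock: 10.47
eef_pos: [0.4778, 0.1431, 0.1412]
tool_rot: [0.988, 0.155, 0.002, -0.0]
ft_force: [-0.8, 0.1, -0.1]
grip_width: -0.0
```

```bash
python3 bx.py; python3 snap.py w9
```

```text
box -0.014252383983100927 8.015212907144731e-05 [0.47781288 0.14309571 0.14115012] [-0.84044995  0.05022022 -0.13578854] 10.4667
```

View pics/w9.png

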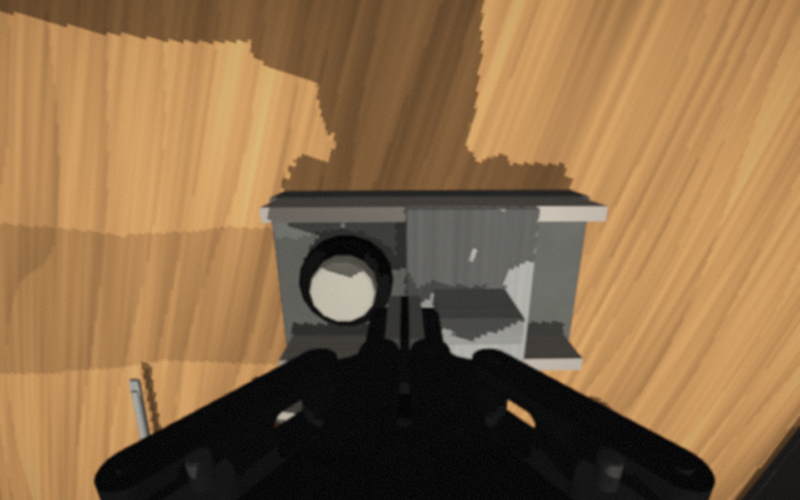

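```bash
python3 - <<'E'
import pickle
from h import *
p,d,m=pickle.load(open("pics/w9.pkl","rb"))
q=lambda u,v:((u+.5)/1.25-.5,(v+.5)/1.25-.5)
c=np.array([.4914,.1474]);y=np.radians(17.9);ex=np.array([np.cos(y),np.sin(y)]);ey=np.array([-ex[1],ex[0]])
for a,z in (((406,240),.054),((538,240),.054),((343,290),.046)):
    w=onz(m,q(*a),z);e=w-c;print(a,ex@e,ey@e,w)
E
```

```text
(406, 240) -0.013192518746992975 0.02972904415387544 [0.46970865 0.17163518]
(538, 240) 0.04676728855185576 0.029541125557167834 [0.52682383 0.18988541]
(343, 290) -0.044410971784246925 0.0017682198960030627 [0.44859529 0.13543262]
```

>>> drive_tool(
  steps=[0.002,0,0,0,0,0,1,0.002,0,0,0,0,0,1,0,0,0,0,0,0,1],
)

```text
clock: 10.77
eef_pos: [0.4797, 0.1442, 0.1402]
tool_rot: [0.988, 0.155, 0.0, 0.0]
ft_force: [0.5, 0.2, 0.9]
grip_width: 0.0
```

>>> drive_tool(
  steps=[-0.012,0,-0.002,0,0,0,1,-0.012,0,0,0,0,0,1,-0.01,0,0,0,0,0,1,0,0,0.01,0,0,0,1,0,0,0,0,0,0,1],
)

```text
clock: 11.18
eef_pos: [0.446, 0.1335, 0.131]
tool_rot: [0.988, 0.155, -0.001, 0.0]
ft_force: [-0.2, -0.1, 0.6]
grip_width: 0.0001
```

```bash
python3 bx.py; python3 bx.py
```

```text
box -0.04743952384722252 0.0006986349976477682 [0.44604208 0.13348397 0.13104544] [-0.1508113  -0.07893107  0.60908717] 11.1833
box -0.04743952384722252 0.0006986349976477682 [0.44604208 0.13348397 0.13104544] [-0.1508113  -0.07893107  0.60908717] 11.1833
```

Over the button, tip at ≈0.058. Lower.

>>> drive_tool(
  steps=[0.001,0,0.006,0,0,0,1,0,0,0.005,0,0,0,1,0,0,0.004,0,0,0,1,0,0,0.002,0,0,0,1,0,0,0,0,0,0,1,0,0,0,0,0,0,1],
)

```text
clock: 11.68
eef_pos: [0.4488, 0.1343, 0.1152]
tool_rot: [0.988, 0.155, 0.0, -0.0]
ft_force: [-0.1, 0.8, 4.1]
grip_width: 0.0001
```

>>> drive_tool(
  steps=[0,0,0.001,0,0,0,1,0,0,0.001,0,0,0,1,0,0,0.001,0,0,0,1,0,0,0,0,0,0,1],
)

```text
clock: 12.02
eef_pos: [0.4488, 0.1343, 0.1126]
tool_rot: [0.988, 0.155, 0.001, -0.0]
ft_force: [-0.4, 0.4, 6.5]
grip_width: -0.0001
```

>>> drive_tool(
  steps=[0,0,0.001,0,0,0,1,0,0,0.001,0,0,0,1,0,0,0,0,0,0,1],
)

```text
clock: 12.27
eef_pos: [0.4488, 0.1343, 0.1124]
tool_rot: [0.988, 0.155, 0.001, -0.0]
ft_force: [-5.1, -1.1, 21.1]
grip_width: 0.0002
```

Force rose to 21 N with no travel: bottomed. Retreat.

>>> drive_tool(
  steps=[0,0,-0.005,0,0,0,1,0,0,-0.02,0,0,0,1,0,0,-0.035,0,0,0,1,0,0,-0.035,0,0,0,1,0,0.005,-0.035,0,0,0,1,0,0.02,-0.035,0,0,0,1,0,0.01,-0.01,0,0,0,1,0,0,0,0,0,0,1],
)

```text
clock: 12.93
eef_pos: [0.4607, 0.0998, 0.288]
tool_rot: [0.988, 0.154, 0.003, 0.0]
ft_force: [0.5, 0.6, 0.1]
grip_width: -0.0
```

```bash
python3 snap.py w10; python3 snap.py s10 side; python3 - <<'E'
import pickle,cv2
p=pickle.load(open("pics/s10.pkl","rb"))[0]
cv2.imwrite("pics/s10c.png",cv2.resize(p[190:350,230:420],(712,600),interpolation=cv2.INTER_CUBIC)[:,:,::-1])
E
```

```text
(no output)
```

View pics/w10.png

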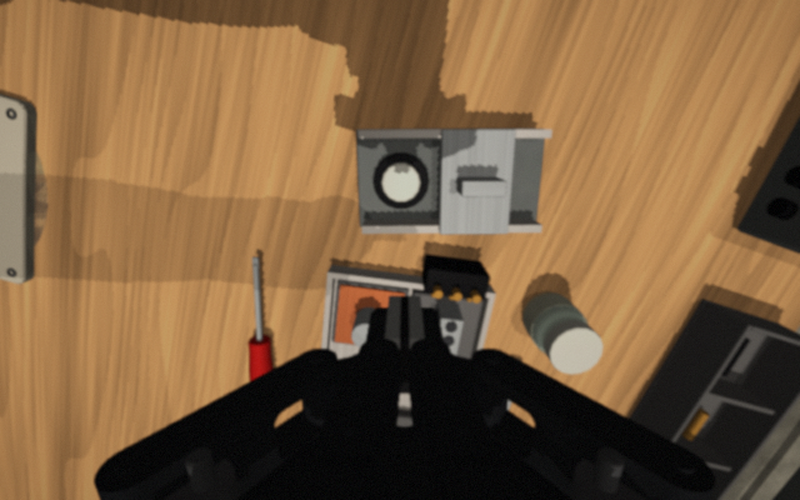

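View pics/s10c.png

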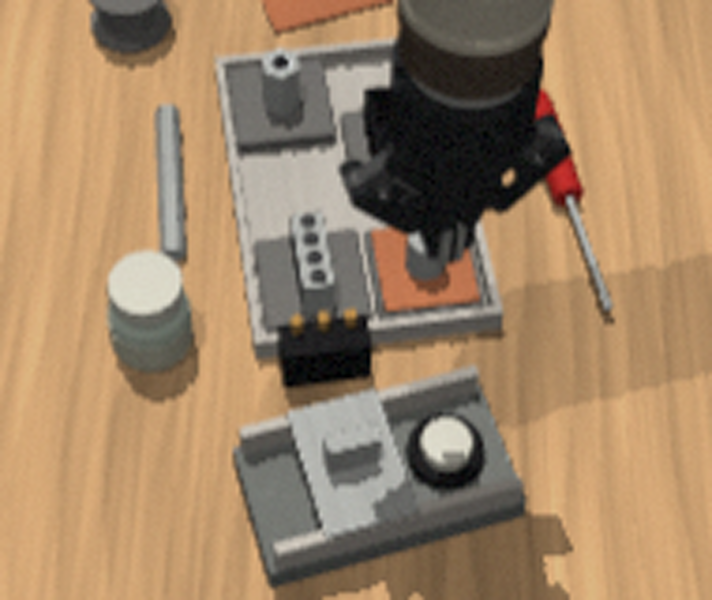

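```bash
python3 -c "
from workcell import job_done
print(job_done())"
```

```text
the job is handed in; nothing more can be done
None
```

I did the whole job in about 13 s of robot time and handed it in; no verdict is reported on hand-in.

- **Carriers:** I slid the enclosure carrier right along the near row. Then I pulled the copper carrier from the bay into the near-left cell and slid the terminal block's carrier left into the test bay.
- **Start box:** I pushed the guard tab back, pressed the button until it bottomed, and let go.

**Last checks**
- **Terminal block:** it lay at about tray x = +38, y = +79 mm, within about 2 mm of the bay centre.
- **Guard tab:** it measured about 62 mm open before a final nudge of up to 4 mm. I did not measure it again, but it looks fully back in the last pictures.
- **Button:** the force rose to 21 N with no further travel, so it was fully down. It looks up again in the last pictures.
- **Everything else:** the visible carriers lie flat. In the last side view the gripper hid most of the enclosure carrier, which I last saw clear and flat after the terminal block move. The screwdriver, hex rod and jar look undisturbed. The spare blank and reel lie partly outside that crop, but the arm did not go near them. The arm is clear of everything.

One reading did not fit: at the end of the terminal block move there was a brief force of about 4 N sideways and 6 N up. I took it for contact with the tray's left wall, though the sideways sign disagrees with that. The pictures afterwards showed the carrier in place.

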